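# Hold a spread snap ring in the groove of a mixer's axle stub

## Task

The snap ring hanging on the tips of the bent-nose circlip pliers has to go on the axle stub of the mixer drive unit. Pick the pliers up off their rest block by squeezing the handles fully, which spreads the ring, bring the spread ring over the top of the stub and slide it down, level and without forcing it, to the groove. Finish while holding it there: pliers still squeezed, the ring level with the groove all round the shaft and not leaning on the drive unit; leave the other things on the bench where they are.

Things in the scene. Friction and masses are not known exactly. Their poses are not given: they have to be found in the camera images.
- pliers_grip (a point): Bent-nose circlip pliers, 0.25 kg, steel with black handles; point midway between the handles at half their height, 68 mm behind the pivot, 43 mm above the table at first. x points from handles to ring, y to the left handle, z up. Handles: 16 mm tall, 33 to 125 mm behind the pivot, good to grip from 55 to 100; here 58 mm wide over all when relaxed, 34 mm and parallel when squeezed.
- ring_centre (a point): Centre of the spread snap ring's hole at half its thickness; moves with the pliers (same axes), 150 mm ahead of pliers_grip along x and 13.5 mm below it. Dark steel, section 5 x 5 mm, open towards the pliers, hung flat on pins under the jaw tips; cannot come off. Hole 39 mm across when spread; relaxed 28 mm, too small for the stub.
- left_handle (a joint): Angle of the pliers' left handle: 0 relaxed, 0.179 rad squeezed to the stop, ring fully spread. Both handles and both ring halves move together. A spring opens them: squeezing takes about 2 N on each handle at first and 6 N at the stop; gripping harder does no harm.
- groove (a point): Middle of the groove, on the axis of the drive unit's upright fixed axle stub, 73 mm above the table; z up the shaft. Groove 14 mm high, 24 mm in diameter; the stub above it is 31 mm in diameter. Below: white housing 120 x 110 x 34 mm, white toothed rotor (diameter 90 mm, up to 50 mm above the table), hub (diameter 44 mm, up to 60 mm).
- stub_top (a point): Centre of the top end of the same stub, 108 mm above the table (bevelled edge, 2 mm).
- tool_rest: Fixed grey rest block with a rubber top that the pliers lie on, 68 x 56 mm, 35 mm high. Origin on the table below the pliers' pivot; it ends 38 mm behind and 30 mm ahead of it, so handles and ring overhang freely.
- post: Bystander: plain steel post without groove, 25 mm in diameter, 95 mm high, on a round foot of 48 mm. Origin under its centre.
- cup_a: Bystander: white lidded cup, 55 mm in diameter, 64 mm high. Origin under its centre.
- cup_b: Bystander: another white lidded cup of the same size.
- beaker: Bystander: glass beaker, 66 mm in diameter, 90 mm high. Origin under its centre.
- mouse: Bystander: black computer mouse, 95 x 55 x 33 mm. Origin under its centre.
- rack: Bystander: white vial rack, 130 x 70 mm, 50 mm high. Origin under its centre.
- meter: Bystander: hand-held meter lying flat, 150 x 75 x 39 mm. Origin under its centre.
Not all that is in view belongs to the job. What is shaped like the part that bears pliers_grip but yellow is not meant.

How it is judged:
On the way, in this order (a step that is already met when the one before it is completed fails the run):
1. pliers squeezed, ring spread, lifted clear off the rest block (value of joint left_handle above 0.14 rad and height (world z) of ring_centre above 0.055 m and contact force between pliers and the fingers above 3 N), for 0.2 s.
2. the spread ring is brought over the top of the stub (value of joint left_handle above 0.14 rad and horizontal distance between ring_centre and stub_top below 0.008 m and z of ring_centre in the frame of stub_top above -0.006 m), for 0.05 s.
At the end, for the whole second after the job is handed in: The pliers are held in the gripper (over 3 N), squeezed to over 0.14 rad of 0.179; the ring's centre is within 5.5 mm of the shaft's axis and 4.5 mm of the groove's mid-height, the pliers level within 0.12 rad and still (under 0.02 m/s), pressing on the drive unit with less than 3 N (value of joint left_handle above 0.14 rad and horizontal distance between ring_centre and groove below 0.0055 m and z of ring_centre in the frame of groove between -0.0045 and 0.0045 m and angle between ring_centre's own z axis and vertical below 0.12 rad and linear speed of pliers below 0.02 m/s and contact force between pliers and drive below 3 N and contact force between pliers and the fingers above 3 N); the arm keeps its last pose, push and grip.
It fails at once if a bystander is pushed about (over 20 mm) (distance of any of post, cup_a, cup_b, beaker, mouse, rack, meter from where it was at the start of the episode above 0.02 m).
It fails at once if the ring or pliers are forced against the drive unit (over 25 N) (contact force between pliers and drive above 25 N).
It also fails if it takes over 45 s, if anything falls off the work surface, if the arm or the gripper's body presses on something with over 40 N, if the wrist force passes 120 N, or if a joint passes its speed limit or range.

## Robot

A 6-joint arm with a two-finger parallel gripper is mounted at the origin on the work surface. World frame = base frame: x ahead of the robot, y to its left, z up, the work surface at z = 0. Lengths are in m, angles in rad, forces in N, time in s.
With the tool pointing down it reaches from about 0.325 to 0.9 m from the base axis. Payload 3.5 kg.
Tool frame: the origin (TCP) lies midway between the tips of the shut fingers; the grasp point (between the pads) lies 19 mm behind it; z points along the fingers, y is the line along which they close (so a half turn about z gives the same grasp; the last joint's range is limited). The gripper opens to 85 mm and grips with 20 to 120 N. Pads are 22 mm wide; open, the fingers measure 114 mm over their backs; the gripper's body (76 mm by 85 mm) begins 54 mm behind the grasp point. The pads swing forward as they close: fully open they stand 13 mm farther back than shut.
Start: joints at [1.038, 0.276, -0.026, 1.268, 0, 1.467], TCP at [0.26, 0.568, 0.231] pointing down, gripper open.
Joint ranges: [-3.12, 3.12], [-0.85, 1.88], [-1.08, 1.24], [-1.95, 2.15], [-1.57, 1.53], [-3.14, 3.14]. Speed limits (rad/s): [2.57, 2.57, 3.14, 3.14, 3.14, 3.14].

## Interface

Orientations are given as a unit quaternion [w, x, y, z].
In Python, from station import env gives the robot as it stands. The module is installed in compiled form; this text tells all that it offers.
- The arm moves only by the tool step_arm, never from a script. Its argument "steps" is a list of rows, each a list of 3 entries, a list of its own where there are three numbers: the shift along the tool's x, y, z in mm, then the turn, a rotation vector about the tool's x, y, z in rad, then the closure in counts, from 0 (fully open) to 255 (shut). A call has 1 to 8 rows; each row is the pose to reach, as a shift and turn from the pose commanded when the call began, along the tool's axes at that moment; what a row does not reach only later rows make up. A row lasts 1/12 s, in which the tool goes at most 41.7 mm and 7.16 degrees, less where a joint would pass 70% of its speed; a pose out of reach is approached as far as the arm can. A call with a gripper value outside its range is refused whole. The fingers move at their own pace and stop on an object; "force" is the grip in N (left out, the last holds). Time passes only in rows, so rows that repeat a pose let the fingers close. It gives the time, the measured TCP pose, the force, the opening and the grip force at its end, in the units of the state.
- env.state(): the state, without advancing time (a new reading comes with each control period).
- env.snapshot(name): name is "scene" or "top" or "wrist"; returns the picture (420x560x3 uint8, red, green, blue); there is no depth.
- env.camera_params(name): a dict with "intrinsics" (3x3 intrinsics, pixels), "T" (4x4, takes a point from camera to world coordinates); the wrist camera has in their place "T_tool_cam" (4x4, takes a point from camera to tool coordinates, whose origin is the TCP and whose axes are the flange's). Camera axes: x right, y down, z forward; pixel columns grow to the right and rows downward; lengths in m; the calibration is good to about 2 mm. A picture is of the moment at which its call begins: read the wrist's pose just before it. camera_params takes no time and is no camera call.
- env.close_job(): hands the job in; it is judged then, once.
The state is a dict: "time": time; "q": joint angles; "qd": joint speeds; "joint_torque": joint torques, N m; "ee_pos": TCP position; "tcp_rot": TCP orientation; "force": force on the tool from outside, world axes, zero at the start; "torque": the same for the moment, N m; "grip_width": opening from 0.0 (shut) to 1.0 (fully open); "gripper_force": force on a finger pad.
Only numpy, scipy, OpenCV 4.12 (cv2) and the standard library are available. Lean on these libraries where they do the work, as an engineer would, in place of code of your own. Each camera call takes 0.05 s, during which the arm holds its last target. There are 200 camera calls.

## Working session

There is one attempt and no reset: what is moved stays moved. The work goes in short steps, Python scripts to look and compute and a tool call to move; the robot and the scene stay as the last step left them, time stands still between calls to the robot, and variables do not carry over. Pictures are saved under pics/ and viewed, at most 10 in all, crops included, and the job is handed in when it is done.

Besides the shell and the picture viewer there is one more tool, called after "Request:" as name([rows], argument=value, ...), one row to a line, values as JSON. step_arm: Moves the arm, as the interface text tells. Its arguments: {"type":"object","properties":{"steps":{"type":"array","items":{"type":"array"}},"force":{"type":"number"}},"required":["steps"]}

```bash
mkdir -p pics
cat > h.py <<'E'
import numpy as np, cv2
from station import env
from scipy.spatial.transform import Rotation as R
def cam(n, st=None):
    p=env.camera_params(n); K=np.array(p["intrinsics"])
    if n=="wrist":
        w,x,y,z=st["tcp_rot"]; T=np.eye(4); T[:3,:3]=R.from_quat([x,y,z,w]).as_matrix(); T[:3,3]=st["ee_pos"]
        T=T@np.array(p["T_tool_cam"])
    else: T=np.array(p["T"])
    return K,T
def ray(K,T,uv,z):
    uv=np.atleast_2d(np.array(uv,float)); d=np.c_[uv,np.ones(len(uv))]@np.linalg.inv(K).T@T[:3,:3].T
    o=T[:3,3]; return o+d*((z-o[2])/d[:,2])[:,None]
def proj(K,T,P):
    P=np.atleast_2d(P); c=(P-T[:3,3])@T[:3,:3]; c=c@K.T; return c[:,:2]/c[:,2:]
def snap(n,f):
    im=env.snapshot(n); cv2.imwrite("pics/"+f,im[:,:,::-1]); return im
E
python3 - <<'E'
from h import *
a=snap("top","top0.png");b=snap("scene","sc0.png")
print(env.state()); 
for n in("top","scene"): print(cam(n))
print(env.camera_params("wrist"))
E
```

```text
{'time': 0.1, 'q': array([ 1.03758540e+00,  2.77082800e-01, -2.77271334e-02,  1.26802199e+00,
        1.32302790e-05,  1.46740364e+00]), 'qd': array([ 1.68292484e-03,  3.24245470e-04,  4.60758415e-03, -2.43521507e-05,
       -1.48888213e-03,  3.10432119e-04]), 'joint_torque': array([ 3.12221500e-04, -4.46706820e+01,  2.96129483e+01,  8.48135795e-03,
       -1.26922982e-04, -1.08242298e-05]), 'ee_pos': array([0.26008244, 0.56754051, 0.23026329]), 'tcp_rot': array([-3.24806932e-04,  2.13258539e-01,  9.76995271e-01, -9.64601998e-04]), 'force': array([-0.37737664,  0.4201382 ,  1.02224926]), 'torque': array([-0.00388203, -0.0352849 , -0.0084958 ]), 'gripper_force': 0.0, 'grip_width': 0.9991489169287665}
(array([[396.77617923,   0.        , 275.45387858],
       [  0.        , 396.77617923, 209.84159994],
       [  0.        ,   0.        ,   1.        ]]), array([[ 0.02687902, -0.97464175,  0.22215078,  0.31595358],
       [-0.9996245 , -0.02502224,  0.01116902, -0.01198518],
       [-0.00532709, -0.22236758, -0.97494835,  1.00626215],
       [ 0.        ,  0.        ,  0.        ,  1.  
[... 238 characters left out ...]
.60638336,  0.57703544, -0.54710997,  0.54958616],
       [-0.00137006, -0.68728021, -0.7263911 ,  0.83496715],
       [ 0.        ,  0.        ,  0.        ,  1.        ]]))
{'intrinsics': array([[361.13268711,   0.        , 275.10204605],
       [  0.        , 361.13268711, 204.8783029 ],
       [  0.        ,   0.        ,   1.        ]]), 'T_tool_cam': array([[ 1.51664591e-03, -9.59053589e-01, -2.83220608e-01,
         7.11857076e-02],
       [ 9.99998823e-01,  1.51976936e-03,  2.08684892e-04,
         1.06213863e-03],
       [ 2.30290008e-04, -2.83220591e-01,  9.59054766e-01,
        -1.43082143e-01],
       [ 0.00000000e+00,  0.00000000e+00,  0.00000000e+00,
         1.00000000e+00]])}
```

View pics/top0.png

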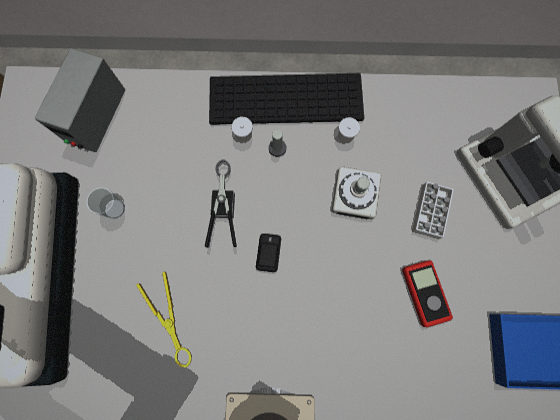

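View pics/sc0.png

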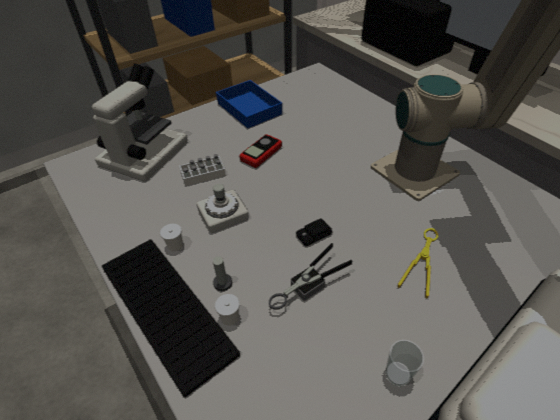

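The top view shows the pliers with the ring at about (223,168), handle ends at (208,245) and (235,246), the stub top at about (361,183), the post at (277,145), and cups at (242,128) and (347,128). The yellow decoy is at (170,320).

Run:
```python
from h import *
im=cv2.imread("pics/top0.png")
a=cv2.resize(im[145:260,185:260],None,fx=5,fy=5,interpolation=cv2.INTER_CUBIC)
b=cv2.resize(im[155:225,325:390],None,fx=5,fy=5,interpolation=cv2.INTER_CUBIC)
c=np.zeros((575,700,3),np.uint8); c[:,:375]=a; c[:350,375:]=b; cv2.imwrite("pics/c1.png",c)
K,T=cam("top")
for n,uv,z in [("ring",(223,168),.0295),("hL",(208,245),.043),("hR",(235,246),.043),("stub",(361,183),.108),("post",(276,134),.095),("mouse",(268,252),.03)]: print(n,ray(K,T,uv,z)[0])
```

```text
ring [0.64610801 0.13795939 0.0295    ]
hL [0.44314633 0.16141984 0.043     ]
hR [0.4424208  0.09532286 0.043     ]
stub [ 0.59063229 -0.20140436  0.108     ]
post [0.71515631 0.00225959 0.095     ]
mouse [0.43141432 0.0146971  0.03      ]
```

View pics/c1.png

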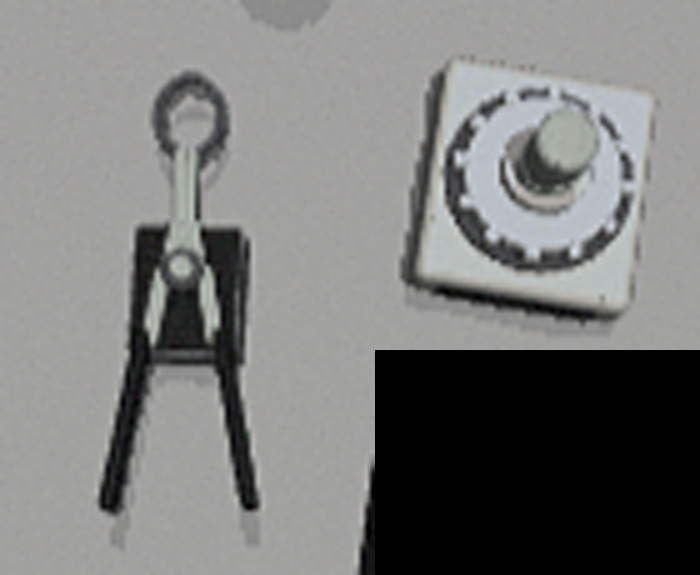

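The crop puts the ring centre at (223,167.4), the pivot at (221.6,198.4), the handle ends at (207,246) and (235,246), and the stub top at about (363,182.5). Next I'll take close wrist views, first over the stub and then over the pliers.

```bash
cat >> h.py <<'E'
def rot(st):
    w,x,y,z=st["tcp_rot"]; return R.from_quat([x,y,z,w])
def go(pos,yaw,st=None):
    st=st or env.state(); r=rot(st); d=r.inv().apply(np.array(pos)-st["ee_pos"])*1000
    t=R.from_matrix(np.array([[np.cos(yaw),np.sin(yaw),0],[np.sin(yaw),-np.cos(yaw),0],[0,0,-1]]))
    rv=(r.inv()*t).as_rotvec(); print("shift",d.round(1),"turn",rv.round(4),"rows",np.linalg.norm(d)/41.7,np.degrees(np.linalg.norm(rv))/7.16)
E
python3 - <<'E'
from h import *
K,T=cam("top")
P=ray(K,T,(223,167.4),.0295)[0]; Q=ray(K,T,(221,246),.045)[0]; V=ray(K,T,(221.6,198.4),.055)[0]; print(P,Q,V, np.arctan2(P[1]-Q[1],P[0]-Q[0]))
print(ray(K,T,(363,182.5),.108), proj(K,T,env.state()["ee_pos"]))
go([.57,-.2,.26],np.pi)
E
```

```text
[0.64773944 0.13805132 0.0295    ] [0.44126534 0.12921324 0.045     ] [0.55834396 0.13305942 0.055     ] 0.042778712751128524
[[ 0.59197964 -0.20613559  0.108     ]] [[-29.37599265 322.17414652]]
shift [-601.6 -568.6  -28.7] turn [-0.0019 -0.0007 -0.4298] rows 19.86288531488486 3.439531304623362
```

Request:
step_arm([
  [[0,0,-40],[0,0,0],0],
  [[0,0,-60],[0,0,0],0],
])

```text
time: 0.27
ee_pos: [0.2598, 0.567, 0.2913]
tcp_rot: [-0.001, 0.213, 0.977, -0.002]
force: [0.4, 1.2, 0.5]
grip_width: 0.999
gripper_force: 0.0
```

Request:
step_arm([
  [[-600,-570,30],[0,0,-0.43],0],
  [[-600,-570,30],[0,0,-0.43],0],
  [[-600,-570,30],[0,0,-0.43],0],
  [[-600,-570,30],[0,0,-0.43],0],
  [[-600,-570,30],[0,0,-0.43],0],
  [[-600,-570,30],[0,0,-0.43],0],
  [[-600,-570,30],[0,0,-0.43],0],
  [[-600,-570,30],[0,0,-0.43],0],
])

```text
time: 0.93
ee_pos: [0.3836, 0.2589, 0.2789]
tcp_rot: [-0.0, -0.0, 1.0, -0.0]
force: [0.4, 0.7, -0.2]
grip_width: 0.998
gripper_force: 0.0
```

```bash
python3 -c "
from h import *
go([.57,-.2,.26],np.pi)"
```

```text
shift [-186.1 -459.    19. ] turn [-0.0002 -0.0003  0.0007] rows 11.886222720746247 0.0066427161392713105
```

Request:
step_arm([
  [[-90,-125,40],[0,0,0],0],
  [[-90,-125,40],[0,0,0],0],
  [[-90,-125,40],[0,0,0],0],
  [[-90,-125,40],[0,0,0],0],
  [[-90,-125,40],[0,0,0],0],
  [[-90,-125,40],[0,0,0],0],
])

```text
time: 1.43
ee_pos: [0.4736, 0.1343, 0.2381]
tcp_rot: [-0.001, 0.002, 1.0, -0.0]
force: [-1.0, 0.8, -0.1]
grip_width: 0.997
gripper_force: 0.0
```

```bash
python3 -c "
from h import *
import pickle
s=env.state(); snap('wrist','w1.png'); pickle.dump(s,open('w1.pkl','wb')); print(s['ee_pos'],s['qd'])
go([.57,-.2,.26],np.pi)"
```

```text
[0.47362546 0.13433773 0.23812019] [ 0.04744351 -0.02199202  0.00433533  0.01547506  0.0098845   0.0062608 ]
shift [ -97.2 -335.2  -21.6] turn [ 0.0002 -0.002  -0.0015] rows 8.385787482476124 0.020014035636071095
```

View pics/w1.png

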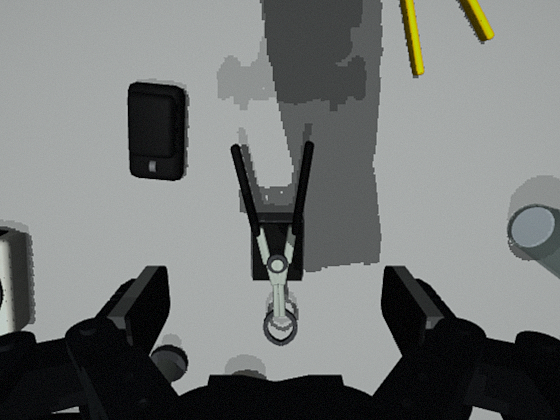

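The wrist view shows the handle ends at (236,148) and (309,145), the pivot at (277,264) and the ring centre at (281,325).

Run:
```python
from h import *
import pickle
s=pickle.load(open('w1.pkl','rb')); K,T=cam("wrist",s)
im=cv2.imread("pics/w1.png"); g=cv2.cvtColor(im,cv2.COLOR_BGR2GRAY)
e=ray(K,T,[(236,148),(309,145)],.046); V=ray(K,T,(277,264),.055)[0]; P=ray(K,T,(281,325),.0295)[0]
print(e,V,P); d=P-e.mean(0); print("yaw ends-ring",np.arctan2(d[1],d[0]))
# handle sections at rows: dark columns
for v in (160,180,195):
    c=np.where(g[v,215:330]<40)[0]+215; sp=np.split(c,np.where(np.diff(c)>5)[0]+1)
    m=[(q[0],q[-1]) for q in sp]; mid=(m[0][0]+m[-1][-1])/2; p=ray(K,T,[(m[0][0],v),(m[-1][-1],v),(mid,v)],.048); print(v,m,p[2],"width",abs(p[0]-p[1])[1])
a=cv2.resize(im[130:350,215:345],None,fx=2.7,fy=2.7,interpolation=cv2.INTER_CUBIC); cv2.imwrite("pics/c2.png",a)
```

```text
[[0.44634297 0.09887988 0.046     ]
 [0.44371279 0.16633787 0.046     ]] [0.55951522 0.13671302 0.055     ] [0.64679953 0.14130398 0.0295    ]
yaw ends-ring 0.04306715746410682
160 [(np.int64(234), np.int64(242)), (np.int64(302), np.int64(311))] [0.45724159 0.13261404 0.048     ] width 0.07146437265394423
180 [(np.int64(239), np.int64(247)), (np.int64(299), np.int64(307))] [0.47619974 0.13301136 0.048     ] width 0.06411302218396457
195 [(np.int64(242), np.int64(251)), (np.int64(297), np.int64(305))] [0.49081824 0.133437   0.048     ] width 0.060114376895831295
```

Request:
step_arm([
  [[-97,-335,-20],[0,0,0],0],
  [[-97,-335,-20],[0,0,0],0],
  [[-97,-335,-20],[0,0,0],0],
  [[-97,-335,-20],[0,0,0],0],
  [[-97,-335,-20],[0,0,0],0],
  [[-97,-335,-20],[0,0,0],0],
  [[-97,-335,-20],[0,0,0],0],
  [[-97,-335,-20],[0,0,0],0],
])

```text
time: 2.15
ee_pos: [0.5668, -0.1838, 0.2592]
tcp_rot: [0.0, -0.001, 1.0, 0.0]
force: [0.6, 1.4, 0.6]
grip_width: 1.004
gripper_force: 0.0
```

Request:
step_arm([
  [[0,-15,0],[0,0,0],0],
  [[0,-15,0],[0,0,0],0],
  [[0,-15,0],[0,0,0],0],
])

```text
time: 2.4
ee_pos: [0.5662, -0.1978, 0.2584]
tcp_rot: [-0.0, -0.0, 1.0, 0.001]
force: [-0.8, 0.7, -0.3]
grip_width: 0.994
gripper_force: 0.0
```

```bash
python3 -c "
from h import *
import pickle
s=env.state(); snap('wrist','w2.png'); pickle.dump(s,open('w2.pkl','wb')); print(s['ee_pos'],s['qd'])
"
```

```text
[ 0.56620618 -0.19776524  0.25842489] [ 0.02735868 -0.01803442 -0.02250693  0.00469803  0.00342863 -0.00111231]
```

View pics/w2.png

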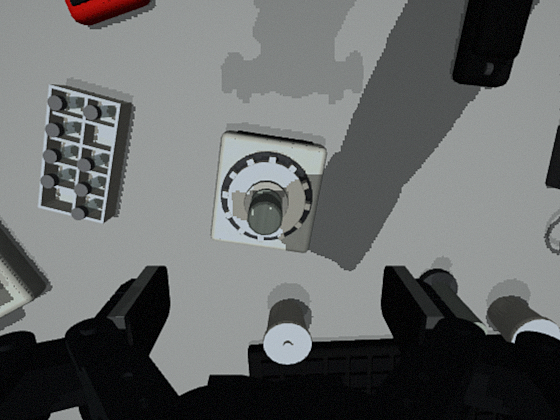

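The wrist view shows the stub top disc near (265,213), with the rotor ring centred near (266,197).

Run:
```python
from h import *
import pickle
s=pickle.load(open('w2.pkl','rb')); K,T=cam("wrist",s)
im=cv2.imread("pics/w2.png"); c=im[120:260,205:335]
# rotor: outer boundary of dark teeth, at z~.05
cv2.imwrite("pics/c3.png",cv2.resize(c,None,fx=4,fy=4,interpolation=cv2.INTER_CUBIC))
print(ray(K,T,(265,213),.108),ray(K,T,(266,197),.05))
def circ(x,y,z,r):
    a=np.linspace(0,2*np.pi,60); return proj(K,T,np.c_[x+r*np.cos(a),y+r*np.sin(a),np.full(60,z)])
o=cv2.resize(c,None,fx=4,fy=4,interpolation=cv2.INTER_CUBIC)
p=ray(K,T,(265,213),.108)[0]
for z,r,col in((.108,.0135,(0,0,255)),(.05,.045,(0,255,0))):
    q=((circ(p[0],p[1],z,r)-[205,120]+.5)*4).astype(np.int32); cv2.polylines(o,[q],True,col,1)
cv2.imwrite("pics/c3.png",o)
go([.496,.1335,.1],np.pi+.043)
```

```text
[[ 0.58919036 -0.20549806  0.108     ]] [[ 0.59077991 -0.20598524  0.05      ]]
shift [ 69.4 330.4 158.9] turn [ 0.0012 -0.0007 -0.0414] rows 8.946782472110172 0.33112969437913853
```

View pics/c3.png

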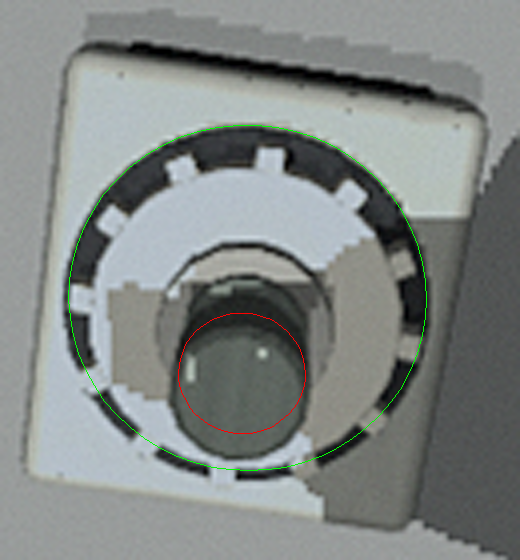

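The overlay shows the real top disc about 4 px lower than the trial circle, at (265,217), which puts the stub at (0.5917, -0.2057). This agrees with the top view and the rotor. Now to the grasp.

Request:
step_arm([
  [[69,330,70],[0,0,-0.042],0],
  [[69,330,70],[0,0,-0.042],0],
  [[69,330,70],[0,0,-0.042],0],
  [[69,330,70],[0,0,-0.042],0],
  [[69,330,70],[0,0,-0.042],0],
  [[69,330,70],[0,0,-0.042],0],
  [[69,330,70],[0,0,-0.042],0],
  [[69,330,70],[0,0,-0.042],0],
])

```text
time: 3.12
ee_pos: [0.4969, 0.1244, 0.1907]
tcp_rot: [0.0, -0.023, 1.0, 0.0]
force: [1.3, -0.7, -0.1]
grip_width: 0.999
gripper_force: 0.0
```

```bash
python3 -c "
from h import *
go([.496,.1335,.1],np.pi+.043)"
```

```text
shift [ 0.5  9.1 90.7] turn [0.0006 0.0001 0.0022] rows 2.1852660189788207 0.01864424003428608
```

Request:
step_arm([
  [[0,8,40],[0,0,0],0],
  [[0,8,80],[0,0,0],0],
  [[0,8,90],[0,0,0],0],
  [[0,8,90],[0,0,0],0],
  [[0,8,90],[0,0,0],0],
])

```text
time: 3.53
ee_pos: [0.4984, 0.1293, 0.1012]
tcp_rot: [-0.0, -0.022, 1.0, 0.0]
force: [0.1, 0.5, 0.3]
grip_width: 1.003
gripper_force: 0.0
```

Run:
```python
from h import *
go([.496,.1335,.023],np.pi+.043)
s=env.state(); K,T=cam("wrist",s); im=snap("wrist","w3.png"); K2,T2=cam("top"); snap("top","t3.png")
```

```text
shift [ 2.1  4.3 78.2] turn [ 0.     -0.0009  0.0004] rows 1.878165818768618 0.008051611983504165
```

View pics/w3.png

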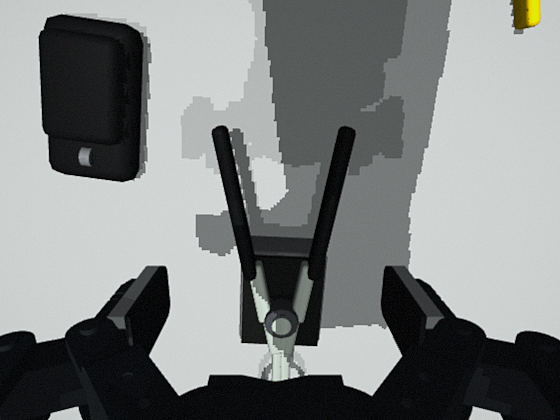

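The close wrist view shows the handle ends at (220,128) and (347,128) and the pivot at (282,322). The pliers sit about 8 px right of the finger midline, which matches the 4.3 mm correction.

Run:
```python
from h import *
s=env.state(); K,T=cam("wrist",s)
e=ray(K,T,[(220,126),(347,126)],.045); print(e, e.mean(0)); print(ray(K,T,[(282,322),(281,322)],.055), ray(K,T,(281,322),.051))
```

```text
[[0.44630182 0.09710593 0.045     ]
 [0.44329261 0.16625772 0.045     ]] [0.44479722 0.13168183 0.045     ]
[[0.5613172  0.1363871  0.055     ]
 [0.56134357 0.13577646 0.055     ]] [[0.56410274 0.1359745  0.051     ]]
```

Request:
step_arm([
  [[2,4,30],[0,0,0],0],
  [[2,4,60],[0,0,0],0],
  [[2,4,79],[0,0,0],0],
  [[2,4,79],[0,0,0],0],
  [[2,4,79],[0,0,0],0],
])

```text
time: 4.05
ee_pos: [0.4979, 0.1323, 0.0227]
tcp_rot: [0.0, -0.021, 1.0, 0.0]
force: [0.3, 0.1, -0.6]
grip_width: 1.001
gripper_force: 0.0
```

Request:
step_arm([
  [[0,0,0],[0,0,0],120],
  [[0,0,0],[0,0,0],255],
  [[0,0,0],[0,0,0],255],
  [[0,0,0],[0,0,0],255],
  [[0,0,0],[0,0,0],255],
  [[0,0,0],[0,0,0],255],
  [[0,0,0],[0,0,0],255],
  [[0,0,0],[0,0,0],255],
], force=40)

```text
time: 4.72
ee_pos: [0.4982, 0.1328, 0.0233]
tcp_rot: [0.001, -0.021, 1.0, 0.0]
force: [-1.6, -0.4, 7.6]
grip_width: 0.364
gripper_force: 39.2
```

Request:
step_arm([
  [[0,0,0],[0,0,0],255],
  [[0,0,0],[0,0,0],255],
  [[0,0,-10],[0,0,0],255],
  [[0,0,-30],[0,0,0],255],
  [[0,0,-55],[0,0,0],255],
  [[0,0,-85],[0,0,0],255],
  [[0,0,-115],[0,0,0],255],
  [[0,0,-125],[0,0,0],255],
], force=100)

```text
time: 5.38
ee_pos: [0.4993, 0.133, 0.151]
tcp_rot: [0.003, -0.021, 1.0, 0.0]
force: [1.6, -0.0, -0.9]
grip_width: 0.307
gripper_force: 98.6
```

Request:
step_arm([
  [[0,0,0],[0,0,0],255],
  [[0,0,0],[0,0,0],255],
  [[0,0,0],[0,0,0],255],
])

```text
time: 5.63
ee_pos: [0.4951, 0.1324, 0.1445]
tcp_rot: [-0.002, -0.021, 1.0, -0.0]
force: [0.1, 0.4, -2.8]
grip_width: 0.308
gripper_force: 98.9
```

Run:
```python
from h import *
import pickle
s=env.state(); t=snap("top","t4.png"); c=snap("scene","s4.png"); pickle.dump(s,open("s4.pkl","wb"))
print(s["ee_pos"],s["force"],s["torque"])
# expected ring pixel
r=rot(s); ring=s["ee_pos"]+r.apply([-.150,0,-.019+.0135]); print(ring)
for n,f in(("top",t),("scene",c)):
    K,T=cam(n); p=proj(K,T,ring)[0]; print(n,p)
    x,y=p.round().astype(int); k=f[max(0,y-40):y+40,max(0,x-50):x+50,::-1]; cv2.imwrite(f"pics/k_{n}.png",cv2.resize(k,None,fx=5,fy=5,interpolation=cv2.INTER_CUBIC)); print(x,y,k.shape)
a=cv2.imread("pics/k_top.png");b=cv2.imread("pics/k_scene.png")
o=np.vstack([cv2.resize(q,(500,400)) if q.shape!=(400,500,3) else q for q in (a,b)]); cv2.imwrite("pics/k4.png",cv2.resize(np.hstack([o[:400],o[400:]]),(800,320)))
```

```text
[0.4950787  0.13235675 0.14446014] [ 0.09387986  0.4458144  -2.80333559] [0.00355488 0.15303241 0.01559104]
[0.64496613 0.13869407 0.14934344]
top [215.64079561 151.47813559]
216 151 (80, 100, 3)
scene [276.49802721 269.2050696 ]
276 269 (80, 100, 3)
```

View pics/k4.png

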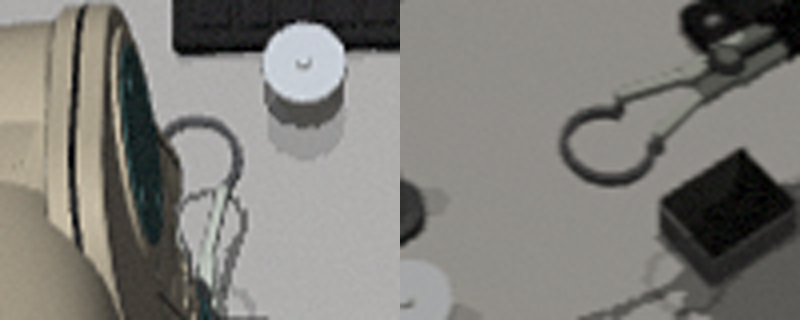

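Both views show the pliers lifted and the ring spread. The ring centre is at about (216.5,149.8) in the top view and (278.2,265.2) in the scene view.

```bash
cat >> h.py <<'E'
def tri(a,b):
    M=[]
    for n,uv in(("top",a),("scene",b)):
        K,T=cam(n); P=K@np.linalg.inv(T)[:3]; M.append((P,np.array(uv,float)))
    X=cv2.triangulatePoints(M[0][0],M[1][0],M[0][1],M[1][1]).ravel(); return X[:3]/X[3]
E
python3 - <<'E'
from h import *
import pickle
s=pickle.load(open("s4.pkl","rb"))
X=tri((216.5,149.8),(278.2,265.2)); print(X, rot(s).inv().apply(X-s["ee_pos"]))
# reference stub top via both old images
b=cv2.imread("pics/sc0.png"); K,T=cam("scene"); p=proj(K,T,[.5917,-.2057,.108])[0]; print(p)
print(rot(env.state()).as_rotvec(), env.state()["ee_pos"])
E
```

```text
[0.64251082 0.13700603 0.16065498] [-0.14742912 -0.00158665 -0.01680053]
[218.45620858 185.84269713]
[ 6.61118083e-02 -3.13608213e+00  8.29986802e-04] [0.49494019 0.1323016  0.14418353]
```

Run:
```python
from h import *
go([.4437,-.2112,.160],np.pi+.042)
```

```text
shift [  65.7 -341.   -15.4] turn [-0.0004 -0.0048  0.0002] rows 8.337225271692578 0.03877186486479056
```

Request:
step_arm([
  [[5,-20,-16],[0,0,0],255],
  [[13,-60,-16],[0,0,0],255],
  [[20,-100,-16],[0,0,0],255],
  [[27,-140,-16],[0,0,0],255],
  [[35,-180,-16],[0,0,0],255],
  [[42,-220,-16],[0,0,0],255],
  [[50,-260,-16],[0,0,0],255],
  [[56,-290,-16],[0,0,0],255],
])

```text
time: 6.4
ee_pos: [0.4516, -0.1619, 0.1611]
tcp_rot: [-0.001, -0.02, 1.0, 0.0]
force: [1.6, 0.3, -2.8]
grip_width: 0.305
gripper_force: 98.9
```

Request:
step_arm([
  [[4,-20,0],[0,0,0],255],
  [[8,-40,0],[0,0,0],255],
  [[9,-50,0],[0,0,0],255],
  [[9,-50,0],[0,0,0],255],
  [[9,-50,0],[0,0,0],255],
  [[9,-50,0],[0,0,0],255],
])

```text
time: 6.9
ee_pos: [0.446, -0.2085, 0.1619]
tcp_rot: [-0.001, -0.022, 1.0, 0.001]
force: [-0.5, -0.0, -2.9]
grip_width: 0.306
gripper_force: 98.9
```

Run:
```python
from h import *
import pickle
s=env.state(); t=snap("top","t5.png"); c=snap("scene","s5.png"); w=snap("wrist","w5.png"); pickle.dump(s,open("s5.pkl","wb"))
print(s["time"],s["ee_pos"],s["force"],s["torque"],s["qd"].round(3)); go([.4437,-.2112,.160],np.pi+.042,s)
ring=tri((216.5,149.8),(278.2,265.2)); s4=pickle.load(open("s4.pkl","rb")); off=rot(s4).inv().apply(ring-s4["ee_pos"])
g=s["ee_pos"]+rot(s).apply(off); print("ring",g)
ks=[]
for n,f in(("top",t),("scene",c)):
    K,T=cam(n); p=proj(K,T,g)[0]; x,y=p.round().astype(int); print(n,p,"origin",x-36,y-37)
    ks.append(cv2.resize(f[y-37:y+37,x-36:x+44,::-1],None,fx=5,fy=5,interpolation=cv2.INTER_CUBIC))
print(ks[0].shape); 
o=np.hstack(ks); cv2.imwrite("pics/k5.png",np.vstack([o,np.zeros((220,800,3),np.uint8)])); o=cv2.imread("pics/k5.png"); o[370:580,:280]=cv2.resize(w[:,:,::-1],(280,210)); cv2.imwrite("pics/k5.png",o)
```

```text
6.9 [ 0.44598372 -0.2085187   0.1619333 ] [-0.52263209 -0.02341436 -2.85335325] [-0.01694454  0.1051795   0.00989421] [ 0.012 -0.009  0.    -0.    -0.003 -0.003]
shift [ 2.4 -2.6  1.9] turn [ 0.0017 -0.0013  0.0012] rows 0.09634928771650698 0.019198931455847584
ring [ 0.59336628 -0.20376792  0.17854451]
top [368.67649552 172.5109016 ] origin 333 136
scene [214.60736694 166.25095609] origin 179 129
(370, 400, 3)
```

View pics/k5.png

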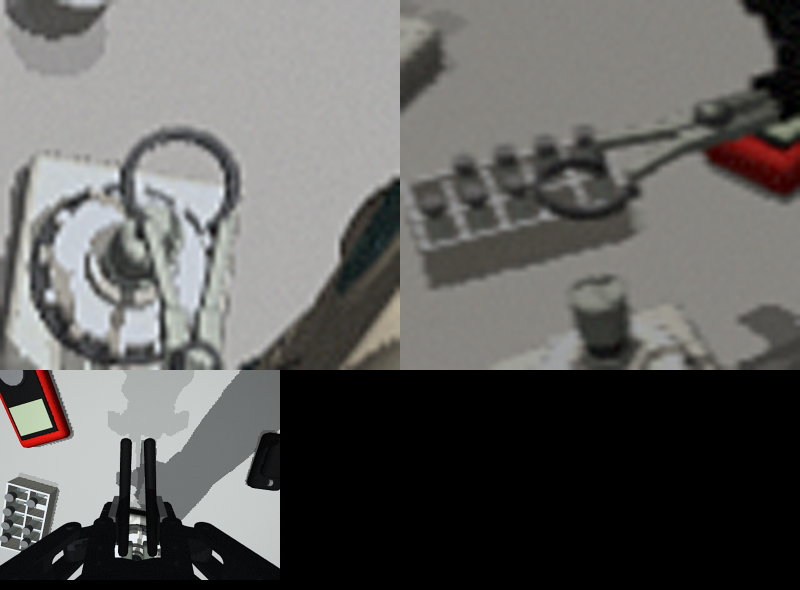

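The top crop shows the ring centre at about (368.8,172.6) and the bolt at (373.2,206.6). The scene crop shows the ring at (216,166), the bolt at (241.1,151) and the stub top near (218.3,186). The handles are parallel, so the pliers are squeezed.

Run:
```python
from h import *
import pickle
s=pickle.load(open("s5.pkl","rb")); r=rot(s)
X=tri((368.8,172.6),(216.0,166.0)); B=tri((373.2,206.6),(241.1,151)); S=None
print("ring",X,"bolt",B,"diff",X-B, "tool",r.inv().apply(X-s["ee_pos"]),r.inv().apply(B-s["ee_pos"]))
for n,uv in (("top",(368.8,172.6)),("scene",(216,166)),("bolt top",(373.2,206.6)),("bolt scene",(241.1,151))):
    K,T=cam(n.split()[-1]);
    # intersect with vertical plane through TCP along tool x
    d=T[:3,:3]@np.linalg.inv(K)@[*uv,1]; nrm=r.apply([0,1,0]); t=nrm@(s["ee_pos"]-T[:3,3])/(nrm@d); P=T[:3,3]+t*d; print(n,P, r.inv().apply(P-s["ee_pos"]))
# wrist handles: outer edges by row
g=cv2.cvtColor(cv2.imread("pics/w5.png"),cv2.COLOR_BGR2GRAY)
for v in (145,160,180,200,220): 
    c=np.where(g[v,220:330]<35)[0]+220; sp=np.split(c,np.where(np.diff(c)>3)[0]+1); print(v,[(int(q[0]),int(q[-1])) for q in sp])
```

```text
ring [ 0.59144317 -0.20264498  0.17982208] bolt [ 0.51243725 -0.20712972  0.18886914] diff [ 0.07900592  0.00448474 -0.00904707] tool [-0.14555464 -0.00037963 -0.01807372] [-0.0664174  -0.00143539 -0.02702238]
top [ 0.59068063 -0.2023082   0.18597413] [-1.44799569e-01 -1.24069973e-17 -2.42241930e-02]
scene [ 0.59006269 -0.20232271  0.1786694 ] [-1.44190821e-01 -1.64202953e-16 -1.69186839e-02]
bolt top [ 0.51126117 -0.20576627  0.20234127] [-6.52842042e-02 -6.79637716e-18 -4.04907090e-02]
bolt scene [ 0.51036035 -0.20578079  0.18771933] [-6.44021084e-02 -7.76277679e-17 -2.58676218e-02]
145 [(241, 262), (288, 309)]
160 [(241, 262), (288, 310)]
180 [(241, 261), (289, 310)]
200 [(240, 261), (289, 310)]
220 [(239, 260), (290, 311)]
```

The ring sits about 11 mm too high relative to the TCP, so the pliers look nose-up by about 0.1 rad. I'll pitch them down and centre the ring, then check against the initial level view.

Request:
step_arm([
  [[1,-2,0],[0,0.05,0],255],
  [[2,-3,0],[0,0.1,0],255],
  [[2,-3,0],[0,0.1,0],255],
  [[2,-3,0],[0,0.1,0],255],
  [[2,-3,0],[0,0.1,0],255],
])

```text
time: 7.47
ee_pos: [0.4445, -0.2123, 0.1626]
tcp_rot: [-0.05, -0.022, 0.999, -0.001]
force: [-0.9, 0.5, -2.3]
grip_width: 0.309
gripper_force: 98.8
```

Run:
```python
from h import *
import pickle
s=env.state(); t=snap("top","t6.png"); c=snap("scene","s6.png"); pickle.dump(s,open("s6.pkl","wb"))
print(s["ee_pos"],s["tcp_rot"],s["force"])
def cr(f,x,y): return cv2.resize(f[y:y+50,x:x+66],(400,300),interpolation=cv2.INTER_CUBIC)
s0=cv2.imread("pics/sc0.png");t0=cv2.imread("pics/top0.png")
o=np.vstack([np.hstack([cr(s0,262,262),cr(c[:,:,::-1],190,142)]),np.hstack([cr(t0,190,156),cr(t[:,:,::-1],335,163)])])
cv2.imwrite("pics/k6.png",o)
```

```text
[ 0.44447267 -0.21230859  0.16255892] [-4.96649506e-02 -2.15343975e-02  9.98533349e-01 -9.02338984e-04] [-0.87557318  0.48523566 -2.29046395]
```

View pics/k6.png

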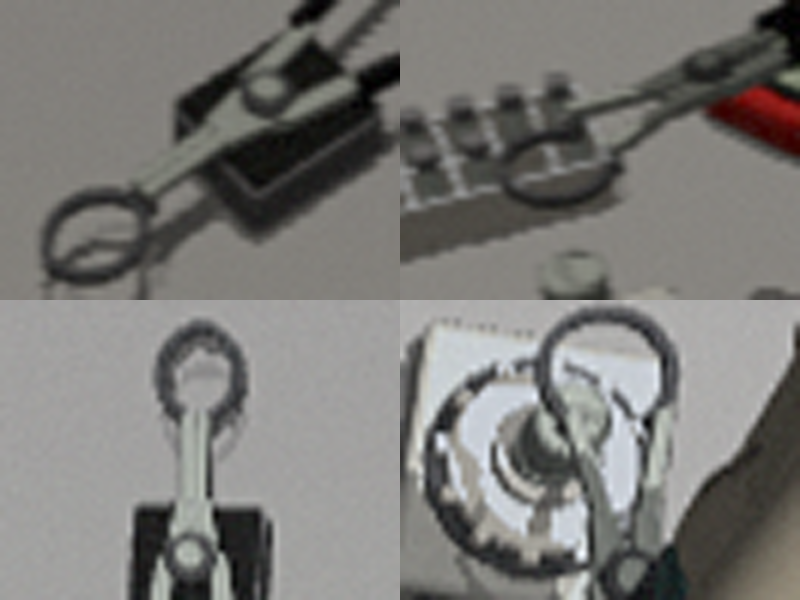

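Left is the level start pose and right is the present pose. Scene: bolt (305.3,276.9) and ring (277.6,300.9) at the start; bolt (240.1,152.6) and ring (216.1,169.9) now. Top: bolt (220.6,198.1) and ring (223.1,168.1) at the start; bolt (372.5,208.4) and ring (369.1,174.9) now.

Run:
```python
from h import *
import pickle
def pl(n,uv,p0,nrm):
    K,T=cam(n); d=T[:3,:3]@np.linalg.inv(K)@[*uv,1]; return T[:3,3]+d*(nrm@(p0-T[:3,3])/(nrm@d))
s6=pickle.load(open("s6.pkl","rb")); yaw=.043; nrm=np.array([-np.sin(yaw),np.cos(yaw),0])
D=[("0",(223.1,168.1),(277.6,300.9),(220.6,198.1),(305.3,276.9),np.array([.496,.1335,0])),
 ("6",(369.1,174.9),(216.1,169.9),(372.5,208.4),(240.1,152.6),s6["ee_pos"]),
 ("5",(368.8,172.6),(216.0,166.0),(373.2,206.6),(241.1,151),pickle.load(open("s5.pkl","rb"))["ee_pos"])]
for n,rt,rs,bt,bs,p0 in D:
    X=tri(rt,rs);B=tri(bt,bs); print(n,"tri ring",X.round(4),"bolt",B.round(4),"slope",(X-B)[2]/np.hypot(*(X-B)[:2]))
    X=pl("scene",rs,p0,nrm);B=pl("scene",bs,p0,nrm); print("  plane ring",X.round(4),"bolt",B.round(4),"slope",(X-B)[2]/np.hypot(*(X-B)[:2]))
```

```text
0 tri ring [0.6468 0.1387 0.0254] bolt [0.5617 0.1368 0.0456] slope -0.23658181027708894
  plane ring [0.6469 0.14   0.0271] bolt [0.5619 0.1363 0.0453] slope -0.21397900847421775
6 tri ring [ 0.5914 -0.2068  0.164 ] bolt [ 0.5123 -0.2091  0.1813] slope -0.21924565753848183
  plane ring [ 0.5901 -0.206   0.1631] bolt [ 0.512  -0.2094  0.181 ] slope -0.22795340399654454
5 tri ring [ 0.5914 -0.2026  0.1798] bolt [ 0.5124 -0.2071  0.1889] slope -0.11432719194123088
  plane ring [ 0.5901 -0.2023  0.1787] bolt [ 0.5104 -0.2057  0.1877] slope -0.11378070815457944
```

Run:
```python
from h import *
s=env.state(); r=rot(s); print(s["ee_pos"]); 
for d in (20,45,60,93): print(d,r.inv().apply([0,0.0005,-d]).round(2))
```

```text
[ 0.44411656 -0.21247746  0.1626502 ]
20 [-1.99 -0.   19.9 ]
45 [-4.470e+00 -1.000e-02  4.478e+01]
60 [-5.96e+00 -1.00e-02  5.97e+01]
93 [-9.240e+00 -2.000e-02  9.254e+01]
```

Request:
step_arm([
  [[-1,0,10],[0,0,0],255],
  [[-2.5,0,25],[0,0,0],255],
  [[-3.5,0,35],[0,0,0],255],
  [[-4.5,0,45],[0,0,0],255],
  [[-4.5,0,45],[0,0,0],255],
  [[-4.5,0,45],[0,0,0],255],
  [[-4.5,0,45],[0,0,0],255],
])

```text
time: 8.15
ee_pos: [0.4447, -0.2131, 0.1176]
tcp_rot: [-0.05, -0.021, 0.999, -0.001]
force: [0.3, -0.4, -1.4]
grip_width: 0.304
gripper_force: 98.9
```

Run:
```python
from h import *
import pickle
s6=pickle.load(open("s6.pkl","rb")); s=env.state(); off=rot(s6).inv().apply(np.array([.5912,-.2064,.166])-s6["ee_pos"]); X=s["ee_pos"]+rot(s).apply(off)
print(s["ee_pos"],"ring est",X.round(4),s["force"])
t=snap("top","t7.png");c=snap("scene","s7.png")
for n,f in(("top",t),("scene",c)):
    K,T=cam(n); p=proj(K,T,X)[0]; q=proj(K,T,[.5917,-.2057,.108])[0]; g=cv2.cvtColor(f,cv2.COLOR_RGB2GRAY); print(n,p,q)
    x,y=int(p[0]),int(p[1]); h=16 if n=="top" else 15
    print("\n".join("%d %d: "%(v,x-h)+" ".join("%3d"%k for k in g[v,x-h:x+h+1]) for v in range(y-(15 if n=="top" else 11),y+(13 if n=="top" else 12))))
```

```text
[ 0.44467024 -0.21308492  0.11759078] ring est [ 0.5914 -0.2073  0.121 ] [ 0.25591324 -0.37871776 -1.43689762]
top [364.6888993  181.13168099] [362.81736569 182.60937831]
166 348: 176 173 174 175 173 172 170 174 175 171 174 174 176 173 176 172 173 172 174 174 173 173 174 176 175 173 174 174 174 172 174 172 174
167 348: 147 166 143 174 173 174 173 174 175 175 175 174 172 172 174 172 172 172 173 174 174 172 171 173 173 175 174 173 173 172 173 173 174
168 348: 183 185 167 178 170 165 146 170 143 173 175 174 174 172 177 173 175 175 174 173 173 177 174 175 174 173 171 175 173 175 171 173 171
169 348: 205 203 203 197 195 192 182 186 169 180 168 171 170 171 175 178 179 174 180 176 175 176 175 171 174 173 171 175 170 174 173 175 176
170 348: 203 205 204 205 205 207 207 203 201 202 198 197 194 150 152 135 121 138 133 135 136 165 181 174 174 175 171 173 172 172 171 173 174
171 348: 204 207 205 207 205 206 207 210 213 211 212 171 133 104 105  92  77  96  87  87  89 113 136 160 173 171 173 170 171 172 174 171 171
172 348: 205 205 208 206 207 208 184 165 169 170 142 104  73  77  57  57  80  80  4
[... 5439 characters left out ...]
110 130 133 135 132 131 132 132 132
188 202: 133 132 133 132 133 132 132 134 132 106  60  42  39  32  34  33  28  40  48  62  62  60 111 134 134 133 132 134 133 131 134
189 202: 132 130 133 131 131 133 132 134 133 133 122 100  83  84  77  75  86 100 113 100  77  66 107 132 135 135 131 132 133 131 132
190 202: 134 132 133 132 133 134 132 132 133 135 121  88  75 102 115 115 117 114 104  88  64  48  79 117 131 133 132 134 145 151 151
191 202: 131 132 133 132 132 134 131 132 132 133 132 103  57  61  69  79  81  66  60  54  47  49  75 113 133 145 153 153 152 154 152
192 202: 132 133 132 133 132 133 132 133 135 133 132 106  65  48  54  50  50  49  50  51  48  49  84 134 155 154 154 151 150 154 154
```

By pixel profile the ring is at scene (217.6,182.6) and top (364.8,181.3), which matches the prediction to under 1 px and is within about 2 mm of the stub axis. I'll slide it down in stages.

Request:
step_arm([
  [[-1.5,0,5],[0,0,0],255],
  [[-2,0,10],[0,0,0],255],
  [[-2.5,0,15],[0,0,0],255],
  [[-3,0,20],[0,0,0],255],
  [[-3,0,20],[0,0,0],255],
  [[-3,0,20],[0,0,0],255],
])

```text
time: 8.75
ee_pos: [0.4449, -0.2125, 0.0966]
tcp_rot: [-0.051, -0.021, 0.998, -0.001]
force: [-0.0, -1.1, -1.5]
grip_width: 0.306
gripper_force: 98.9
```

Request:
step_arm([
  [[-0.5,0,5],[0,0,0],255],
  [[-1,0,10],[0,0,0],255],
  [[-1.5,0,15],[0,0,0],255],
  [[-2,0,20],[0,0,0],255],
  [[-2,0,20],[0,0,0],255],
  [[-2,0,20],[0,0,0],255],
])

```text
time: 9.25
ee_pos: [0.445, -0.2126, 0.0765]
tcp_rot: [-0.051, -0.021, 0.998, -0.001]
force: [1.1, -0.0, -2.2]
grip_width: 0.305
gripper_force: 98.9
```

Run:
```python
from h import *
import pickle
s6=pickle.load(open("s6.pkl","rb")); s=env.state(); off=rot(s6).inv().apply(np.array([.5912,-.2064,.166])-s6["ee_pos"]); X=s["ee_pos"]+rot(s).apply(off)
print(s["ee_pos"],"ring est",X.round(4),s["force"],s["torque"], rot(s).inv().apply([0,0,-1]))
t=snap("top","t8.png");c=snap("scene","s8.png")
for n,f in(("top",t),("scene",c)):
    K,T=cam(n); p=proj(K,T,X)[0]; q=proj(K,T,[.5917,-.2057,.108])[0]; g=cv2.cvtColor(f,cv2.COLOR_RGB2GRAY); print(n,p,q)
    x,y=int(p[0]),int(p[1]); h=16 if n=="top" else 15
    print("\n".join("%d %d: "%(v,x-h)+" ".join("%3d"%k for k in g[v,x-h:x+h+1]) for v in range(y-(15 if n=="top" else 11),y+(13 if n=="top" else 12))))
```

```text
[ 0.44497259 -0.21260254  0.07654674] ring est [ 0.5917 -0.2068  0.0797] [ 1.10309585 -0.00786524 -2.20727513] [-0.00058162 -0.01245475  0.01467513] [-1.00929899e-01 -7.13208569e-04  9.94893284e-01]
top [360.84459396 185.98724434] [362.81736569 182.60937831]
170 344: 208 204 204 205 206 208 209 204 207 206 206 202 201 201 195 195 189 187 183 177 169 168 169 165 172 170 173 174 173 173 174 176 174
171 344: 204 206 202 205 205 206 206 206 208 207 209 209 212 210 209 211 207 203 203 202 195 194 189 183 181 180 168 165 170 166 173 175 173
172 344: 208 206 207 206 204 208 210 208 210 211 186 166 171 188 187 156 210 208 195 209 208 206 204 202 198 200 195 194 190 188 182 184 170
173 344: 207 203 206 206 212 211 154 186 209 167 115  94  97 118 104 101 215 210 151 188 213 210 207 208 208 208 205 209 207 201 203 200 195
174 344: 205 209 209 212 166 140  92 201 210 186  78 122 152 151 141 151 201 200 124 120 139 169 213 208 208 206 205 206 205 205 208 207 207
175 344: 208 212 152 142  99  68  67 179 189 212 180 195 206 206 178 159 163 165 136 125 126 121 140 164 202 207 203 205 204 205 207 205
[... 5527 characters left out ...]
110 132 133 147 157 158 158 139 103
200 204: 156 159 157 141 143 159 160 158 147 131 111  68  36  37  35  28  31  33  37  53  59  84 117 109  99 139 160 155 137 110  91
201 204: 158 158 159 148 149 159 159 158 143 135 123  69  52  64  64  65  68  75  66  58  61 111 130 104  99 140 156 131  97  91  91
202 204: 151 148 154 157 158 159 159 156 133 124 117  80  63  53  54  56  55  56  58  61  92 127 117  76 104 145 132 103  98 109 114
203 204: 155 126  99 136 157 160 157 141 117 101 112 109  80  72  67  67  64  69  83  97 125 123  76  56  82 110 106 133 155 142 111
204 204: 148 112  91 136 159 158 160 140 116 110  94  83  89  82  72  73  77  73  78  90  88  64  55  68  96 106 106 137 161 143  98
```

Ring and stub are concentric to about 1.5 mm and there is no contact force. The ring is at about 79 mm height, so it needs about 6 mm more.

Request:
step_arm([
  [[-0.3,0,3],[0,0,0],255],
  [[-0.6,0,6],[0,0,0],255],
  [[-0.6,0,6],[0,0,0],255],
  [[-0.6,0,6],[0,0,0],255],
  [[-0.6,0,6],[0,0,0],255],
  [[-0.6,0,6],[0,0,0],255],
])

```text
time: 9.85
ee_pos: [0.4455, -0.2129, 0.0712]
tcp_rot: [-0.05, -0.021, 0.999, -0.001]
force: [0.3, 0.5, -3.2]
grip_width: 0.304
gripper_force: 98.9
```

Run:
```python
from h import *
import pickle
s6=pickle.load(open("s6.pkl","rb")); s=env.state(); off=rot(s6).inv().apply(np.array([.5912,-.2064,.166])-s6["ee_pos"]); X=s["ee_pos"]+rot(s).apply(off)
print(s["ee_pos"],"ring est",X.round(4),s["force"],s["torque"])
t=snap("top","t9.png");c=snap("scene","s9.png")
for n,f in(("top",t),("scene",c)):
    K,T=cam(n); p=proj(K,T,X)[0]; g=cv2.cvtColor(f,cv2.COLOR_RGB2GRAY); print(n,p)
    x,y=int(p[0]),int(p[1])
    print("\n".join("%d %d: "%(v,x-15)+" ".join("%3d"%k for k in g[v,x-15:x+16]) for v in range(y-4,y+11)))
```

```text
[ 0.44552153 -0.21292021  0.0711666 ] ring est [ 0.5923 -0.2071  0.0745] [ 0.33852617  0.50136635 -3.16564534] [ 0.01083866 -0.11036654  0.0106902 ]
top [360.53114315 186.37486545]
182 345: 214 206 208 177 178 163  66  84  93 101  98  65 115 186 184 187 187 185 185 189 182 179 180 183 157 114 173 122 111 184 208
183 345: 211 208 209 157 159 150  85  83 101 102  77  53 116 172 181 188 188 184 185 187 181 178 183 183 153  78 149 196 183 200 205
184 345: 208 207 176 160 163 137  82  87 136 113  66  52 102 163 187 188 191 184 185 185 180 181 183 187 142  75 131 215 167 213 208
185 345: 207 206 158 163 165 103  80  98 149 106  55  52  79 149 181 192 187 187 183 186 181 181 182 167 132  86  93 218 188 137 174
186 345: 207 210 157 162 164  74  90 117 130  93  53  56  58 114 150 187 192 185 186 188 178 185 170 163 129  78  82 216 212  61 110
187 345: 207 207 195 162 202  55  88  98  96  82  54  54  52  75 115 160 148 183 194 181 175 176 154 187 101  78 108 215 213 118  73
188 345: 204 208 210 135 222  51  72  92  73  88  55  57  58  59  77 101  91 152 167 159 143 127 115 159 111  95 115 213 
[... 2404 characters left out ...]
 71 102 126 148 158 160 158 140 102
200 204: 156 160 156 141 143 156 160 158 133  78  40  38  50  57  55  58  59  55  46  33  30  72 112 107 100 137 159 156 137 109  91
201 204: 158 157 158 147 150 157 158 160 134 104  83  40  31  32  32  27  25  29  28  27  55 109 131 105  96 138 154 132 104  96  98
202 204: 150 149 155 156 158 159 158 156 134 120 111  76  61  44  44  38  44  48  51  63  89 131 119  77 101 113  99 102 133 139 115
203 204: 154 126 101 137 158 160 157 142 118 100 104 103  76  69  69  67  68  71  82  97 127 120  75  56  77  98 104 135 157 142 111
204 204: 149 114  94 134 158 160 158 137 117 112  92  84  80  71  72  76  78  77  74  90  86  64  55  69  91 135 156 158 162 141  98
```

```bash
python3 -c "
from h import *
s=env.state(); print(s['time'],s['ee_pos'],s['qd'].round(3),s['force'],s['gripper_force']); print(env.close_job())"
```

```text
9.95 [ 0.44556204 -0.21293697  0.07119179] [-0.003 -0.002 -0.001  0.     0.001 -0.001] [-0.50936876  0.72779202 -2.57055094] 98.88938621937996
the job is handed in; nothing more can be done
None
```

The job is handed in at about 10 s, with the pliers squeezed and still and the spread ring around the stub at groove height (about 74 mm, estimated within about 2 mm of the axis and level to about 0.03 rad), showing no sign of contact; no verdict was returned.

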